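# Pin the inverter turntable in its working position

## Task

Swing the repair turntable round (its arm has an upright handle) until the hole in the arm lies over the hole in the lug of the stand below it. Then take the locking pin, the long slim one with the round knob, from the rack and put it down through both holes until its collar sits on the arm, and let go.

Things in the scene. Friction and masses are not known exactly. Their poses are not given: they have to be found in the camera images.
- stand: Round steel pedestal fixed to the bench, 260 mm across, 50 mm high. Origin: on the turntable's upright axis at bench level, z up. Its lug (66 mm wide, top at z 50, underside z 30 mm, open below) sticks out along its own -y; the lug's upright through hole, 30 mm across, is at x 0, y -140 mm.
- turntable: Aluminium disc 230 mm across with an inverter casting on it (top z 130 mm; copper tabs to z 166 mm on the +y side). Same axis, origin and z as the stand; the frames coincide when the holes line up. Its arm, 60 mm wide, 12 mm thick, top at z 66 mm, points along its own -y to y -240 mm; through hole 30 mm across at x 0, y -140 mm. Starts 0.3 to 0.65 rad clockwise (from above) of the lug.
- handle (a point): Middle of the grip of the round upright handle post on the turntable's arm, at x 0, y -215, z 98 mm of the turntable: black grip 24 mm across from z 78 to 118 mm on a 20 mm neck. Pushed sideways with about 2 N it swings the turntable about its axis, up to 0.4 rad anticlockwise past the lug; it stays where it is left.
- lock_pin: Steel pin upright in one of 3 places, 75 mm apart along its x (about), of a rack with top at z 78 mm. Origin: on its axis at the collar's underside, z up. Shank 16 mm across, to z -55, the last 14 mm tapered; collar 46 mm across, 6 mm thick; round black knob 28 mm across, z 14 to 46. Bystander pins: thin, with a 64 mm cross-bar along y; fat, with a low square head; tops under z 46. About 0.15 kg.
Mind the look-alikes: they are no part of the job. Leave any blue, pink or purple look-alike of the lock_pin alone.

How it is judged (in metres and radians):
On the way:
1. the arm is turned over the lug: the holes line up within about 12 mm (angle between the y axis of turntable and the y axis of stand, either way round below 0.09 rad), for 0.2 s.
At the end, for the whole second after the job is handed in: The turntable's arm lies over the stand's lug (within 0.11 rad), and the locking pin stands through both holes: upright within 10 degrees, its axis within 12 mm of the lug hole's centre both ways, its collar down on the arm (within 5 mm), released and at rest (angle between the y axis of turntable and the y axis of stand, either way round below 0.11 rad and x of lock_pin in the frame of stand between -0.012 and 0.012 m and y of lock_pin in the frame of stand between -0.152 and -0.128 m and z of lock_pin in the frame of stand between 0.055 and 0.071 m and angle between lock_pin's own z axis and vertical below 0.17 rad and linear speed of lock_pin below 0.02 m/s); the robot touches nothing.
It also fails if it takes over 61 s, if anything falls off the work surface, if the arm or the gripper's body presses on something with over 40 N, if the wrist force passes 120 N, or if a joint passes its speed limit or range.

## Robot

A 6-joint arm with a two-finger parallel gripper is mounted at the origin on the work surface. World frame = base frame: x ahead of the robot, y to its left, z up, the work surface at z = 0. Lengths are in m, angles in degrees, forces in N, time in s.
With the tool pointing down it reaches from about 0.35 to 1 m from the base axis. Payload 7.1 kg.
Tool frame: the origin (TCP) lies at the very end of the fingers, on their centre line; the grasp point (between the pads) lies 19 mm behind it; z points along the fingers, y is the direction in which the jaws open and shut (so a half turn about z gives the same grasp; the last joint's range is limited). The gripper opens to 85 mm and grips with 20 to 120 N. Pads are 22 mm wide; open, the fingers measure 114 mm over their backs; the gripper's body (76 mm by 85 mm) begins 54 mm behind the grasp point. The pads swing forward as they close: fully open they stand 13 mm farther back than shut.
Start: joints at [72.365, 24.242, 93.386, -0, 62.372, -1.089], TCP at [0.178, 0.599, 0.231] pointing down, gripper open.
Joint ranges: [-172.04, 172.04], [-51.8, 120.97], [4.93, 147.93], [-75.15, 255.16], [6.16, 154.13], [-145.62, 145.62]. Speed limits (degrees/s): [136.94, 136.94, 172.46, 180, 180, 180].

## Interface

Orientations are given as a 3x3 rotation matrix whose columns are the frame's x, y, z axes.
In Python, from cell import r gives the robot as it stands. The module is installed in compiled form; this text tells all that it offers.
- The arm moves only by the tool apply_moves, never from a script. Its argument "moves" is a list of rows, each an object of numbers: "gripper": the closure, from -1 (fully open) to 1 (shut), so that 0 is half open; "tx", "ty", "tz": the shift along the world's x, y, z each as a share of 0.4 m, from -1 to 1; "spin": the turn about the world's z as a share of pi/2 rad, from -1 to 1. A call has 1 to 8 rows; each row is the pose to reach, as a shift and turn from the pose commanded when the call began; what a row does not reach only later rows make up. A row lasts 1/12 s, in which the tool goes at most 41.7 mm and 7.16 degrees, less where a joint would pass 70% of its speed; a pose out of reach is approached as far as the arm can. A call with a number of a shift or a turn outside -1 to 1 is refused whole. A call with a gripper value outside its range is refused whole. The fingers move at their own pace and stop on an object; "grip_force" is the grip in N (left out, the last holds). Time passes only in rows, so rows that repeat a pose let the fingers close. It gives the time, the measured TCP pose, the force and the opening at its end, in the units of the state.
- r.get_obs(): the state, without advancing time (a new reading comes with each control period).
- r.grab_frame(name): name is "scene" or "top" or "wrist"; returns the picture (384x512x3 uint8, blue, green, red); there is no depth.
- r.camera_params(name): a dict with "fx", "fy", "cx", "cy" (pixels), "dist" ([k1, k2, p1, p2, k3] as OpenCV has them; the pictures are not rectified), "rvec" (rotation vector, rad) and "tvec" (3), from world to camera coordinates, as OpenCV has them. Camera axes: x right, y down, z forward; pixel columns grow to the right and rows downward; lengths in m; the calibration is good to about 2 mm. A picture is of the moment at which its call begins: read the wrist's pose just before it. camera_params takes no time and is no camera call; for the wrist camera it gives the pose at the moment of the call.
- r.finish_job(): hands the job in, once; it reports no verdict.
Trained networks look in the newest picture that a camera, given by its name, has taken for a name from the list of things; names that differ only in an ending like _2 or _b are one class to them, and where a whole thing is asked for, a point or a joint stands for the part that bears it (a point fixed in the world has none). Each returns a list of dicts, best first, with "conf" (0 to 1); they miss things now and then, are a little off and sometimes report something else, mostly with a low value. They report only what shows in the picture. A call takes as long as a camera call. They do not tell look-alikes from the thing itself.
- r.find_in(camera, thing): "rect" ([centre column, centre row, width, height] in pixels, round what is visible of it).
- r.mark_of(camera, thing): "uv" ([column, row] in pixels: a listed point, or the origin of a listed thing).
The state is a dict: "clock": time; "joint_positions": joint angles; "qd": joint speeds; "joint_efforts": joint torques, N m; "position": TCP position; "orientation": TCP orientation; "contact_force": force on the tool from outside, world axes, zero at the start; "moment": the same for the moment, N m; "grip_width": finger opening in m.
Only numpy, scipy, OpenCV 4.12 (cv2) and the standard library are available. Lean on these libraries where they do the work, as an engineer would, in place of code of your own. Each camera call takes 0.05 s, during which the arm holds its last target.

## Working session

There is one attempt and no reset: what is moved stays moved. The work goes in short steps, Python scripts to look and compute and a tool call to move; the robot and the scene stay as the last step left them, time stands still between calls to the robot, and variables do not carry over. Pictures are saved under pics/ and viewed, and the job is handed in when it is done.

Besides the shell and the picture viewer there is one more tool, called after "Call:" by a JSON object that holds its "fn" and its "kwargs", one argument or row to a line. apply_moves: Moves the arm, as the interface text tells. Its arguments: {"type":"object","properties":{"moves":{"type":"array","items":{"type":"object","properties":{"gripper":{"type":"number"},"tx":{"type":"number","minimum":-1,"maximum":1},"ty":{"type":"number","minimum":-1,"maximum":1},"tz":{"type":"number","minimum":-1,"maximum":1},"spin":{"type":"number","minimum":-1,"maximum":1}}}},"grip_force":{"type":"number"}},"required":["moves"]}

```bash
mkdir -p pics; ls
cat > h.py <<'E'
import numpy as np, cv2, json
from cell import r
def cam(n):
    p=r.camera_params(n)
    K=np.array([[p['fx'],0,p['cx']],[0,p['fy'],p['cy']],[0,0,1.]])
    return K,np.array(p['dist'],float),np.array(p['rvec'],float),np.array(p['tvec'],float)
def ray(c,uv):
    K,d,rv,tv=c
    x=cv2.undistortPoints(np.array([[uv]],float),K,d)[0,0]
    R=cv2.Rodrigues(rv)[0]
    return -R.T@tv.reshape(3), R.T@np.array([x[0],x[1],1.])
def atz(c,uv,z):
    o,v=ray(c,uv); return o+v*(z-o[2])/v[2]
def tri(*cu):
    A=np.zeros((3,3));b=np.zeros(3);L=[]
    for c,uv in cu:
        o,v=ray(c,uv);v=v/np.linalg.norm(v);P=np.eye(3)-np.outer(v,v);A+=P;b+=P@o;L.append((o,P))
    x=np.linalg.solve(A,b)
    return x,[float(np.linalg.norm(P@(x-o))) for o,P in L]
def proj(c,X):
    K,d,rv,tv=c
    return cv2.projectPoints(np.atleast_2d(np.array(X,float)),rv,tv,K,d)[0][:,0]
E
python3 - <<'E'
from h import *
for n in ("scene","top","wrist"):
    im=r.grab_frame(n); cv2.imwrite(f"pics/{n}0.png",im)
    for t in ("stand","turntable","lock_pin"):
        print(n,t,[(np.round(a['uv'],1).tolist(),round(a['conf'],2)) for a in r.mark_of(n,t)])
    print(n,'handle',[(np.round(a['uv'],1).tolist(),round(a['conf'],2)) for a in r.mark_of(n,'handle')])
    c=cam(n);print(ray(c,(256,192)))
print(r.get_obs()['clock'])
E
```

```text
pics
scene stand [([183.9, 225.1], 0.95)]
scene turntable [([187.0, 230.3], 0.85), ([184.4, 225.1], 0.27)]
scene lock_pin [([334.0, 313.7], 0.79), ([347.0, 209.2], 0.79), ([272.2, 223.7], 0.77), ([312.9, 246.6], 0.65), ([233.3, 260.4], 0.59)]
scene handle [([148.5, 153.0], 0.61), ([312.5, 249.2], 0.5)]
(array([1.17204985, 0.57858306, 0.8378132 ]), array([-0.61885301, -0.44803972, -0.6453327 ]))
top stand [([308.2, 157.3], 0.96)]
top turntable [([309.7, 159.5], 0.75)]
top lock_pin [([132.7, 141.4], 0.53), ([186.2, 255.2], 0.53), ([232.0, 190.5], 0.5), ([229.3, 135.8], 0.49)]
top handle [([392.7, 184.7], 0.72)]
(array([0.31447997, 0.05259301, 1.16016386]), array([ 0.15896662,  0.01574024, -0.98716382]))
wrist stand []
wrist turntable []
wrist lock_pin []
wrist handle []
(array([0.11045046, 0.61844499, 0.37343889]), array([ 0.25124766, -0.07549439, -0.96509815]))
0.75
```

View pics/scene0.png

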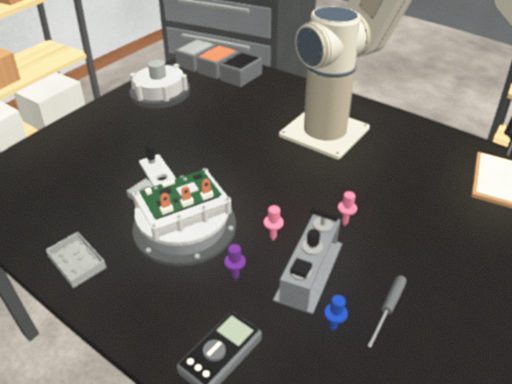

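View pics/top0.png

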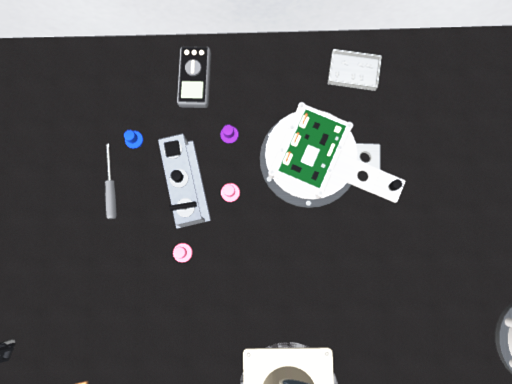

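View pics/wrist0.png

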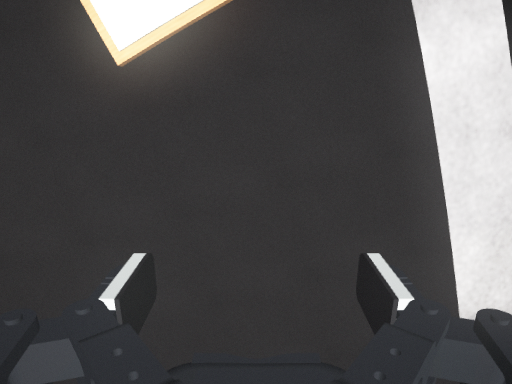

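The arm in the top view carries its hole at about (363,176) and its handle at about (395,185). The lug hole is at about (365,157). In the rack, the round knob (lock pin) is in the middle at about (177,176), with the square head at (173,147) and the cross-bar at (183,207). The blue, purple and pink pins standing outside the rack are look-alikes.

Run:
```python
from h import *
s=cam('scene');t=cam('top')
print('stand',tri((s,(184,225.1)),(t,(308.2,157.3))))
print('handle',tri((s,(148.5,153)),(t,(392.7,184.7))), atz(t,(392.7,184.7),.098),atz(s,(148.5,153),.098))
print('pin',tri((s,(313,238)),(t,(177,176))),'top z.108',atz(t,(177,176),.108))
for a,uv in dict(fat=(173,147),bar=(183,207)).items(): print(a,atz(t,uv,.1))
print('stand z0 top',atz(t,(308.2,157.3),0),atz(s,(184,225.1),0))
print('lughole',atz(t,(366,157),.05),'armhole',atz(t,(363,176),.066))
for n in('scene','top'):
    im=cv2.imread(f'pics/{n}0.png')
    if n=='scene':
        a=im[130:290,120:240];b=im[190:310,260:360]
    else: a=im[90:220,250:420];b=im[120:240,140:260]
    for k,q in (('a',a),('b',b)): cv2.imwrite(f'pics/{n}0{k}.png',cv2.resize(q,None,fx=4,fy=4,interpolation=cv2.INTER_CUBIC))
```

```text
stand (array([ 0.58849126, -0.06703123,  0.01152778]), [0.0010291409619374687, 0.001029140961937423])
handle (array([ 0.49892117, -0.26081221,  0.09870101]), [0.003550793921004394, 0.0035507939210045894]) [ 0.49676901 -0.25803895  0.098     ] [ 0.49933373 -0.26555004  0.098     ]
pin (array([0.52599629, 0.25940399, 0.10916398]), [0.0008877518598193165, 0.0008877518598192851]) top z.108 [0.52666399 0.25885463 0.108     ]
fat [0.60091968 0.2710731  0.1       ]
bar [0.4522385  0.24511343 0.1       ]
stand z0 top [ 0.59188498 -0.06908113  0.        ] [ 0.57991963 -0.07503155  0.        ]
lughole [ 0.5775085  -0.20972885  0.05      ] armhole [ 0.52561431 -0.19588708  0.066     ]
```

View pics/top0a.png

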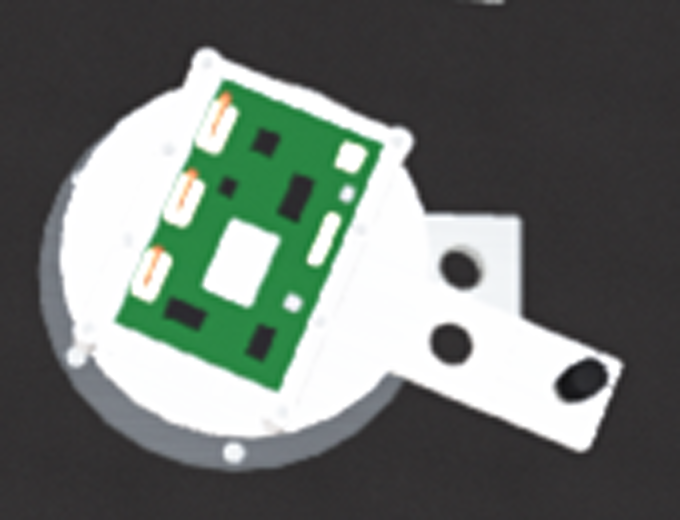

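View pics/top0b.png

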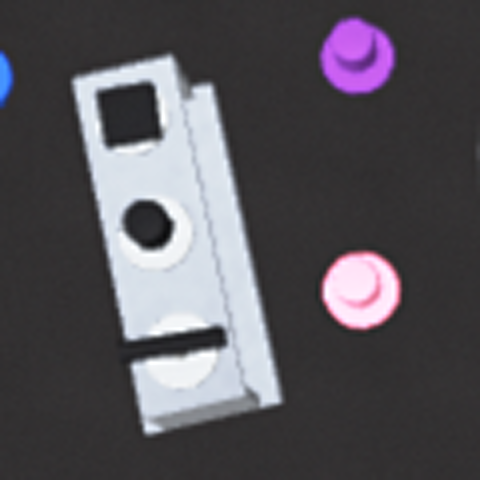

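View pics/scene0b.png

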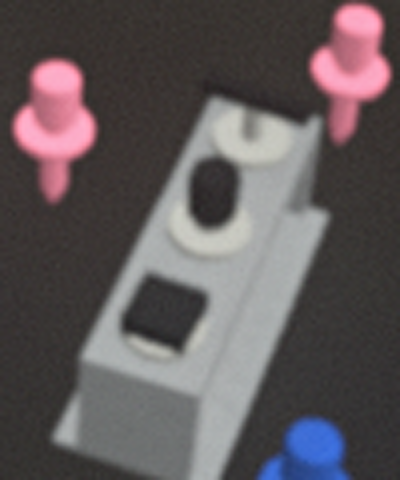

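View pics/scene0a.png

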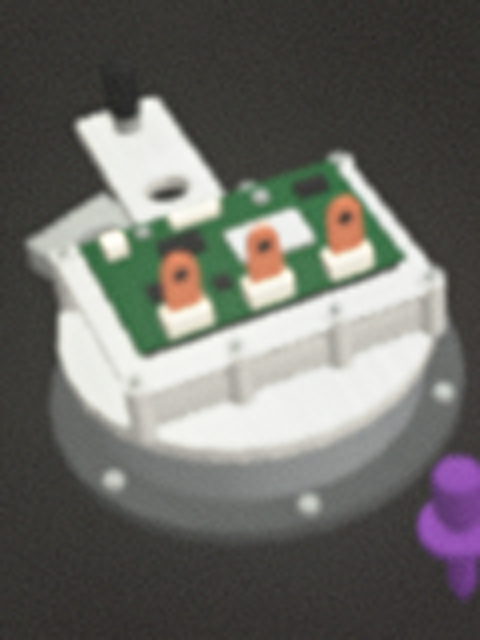

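Run:
```python
from h import *
t=cam('top')
print('collar',atz(t,(178.75,177.5),.084),'lughole',atz(t,(365.25,157.25),.05))
o=r.get_obs();print(o['position'],np.round(o['orientation'],3),o['clock'],o['grip_width'])
```

```text
collar [0.52765513 0.25919858 0.084     ] lughole [ 0.57690158 -0.20780817  0.05      ]
[0.17797807 0.59909903 0.23134383] [[-0.959  0.285  0.   ]
 [ 0.285  0.959  0.   ]
 [-0.     0.    -1.   ]] 0.75 0.08545803879332128
```

Call:
{"fn": "apply_moves", "kwargs": {
  "moves": [
    {"tx": 0.09, "ty": -0.1, "tz": 0.05, "gripper": -1},
    {"tx": 0.18, "ty": -0.2, "tz": 0.1},
    {"tx": 0.27, "ty": -0.3, "tz": 0.1},
    {"tx": 0.36, "ty": -0.4, "tz": 0.1},
    {"tx": 0.45, "ty": -0.5, "tz": 0.1},
    {"tx": 0.54, "ty": -0.6, "tz": 0.1},
    {"tx": 0.6, "ty": -0.68, "tz": 0.1},
    {"tx": 0.6, "ty": -0.7, "tz": 0.1}
  ]
}}

```text
schema error: expected keys gripper, tx, ty, tz, spin
```

Call:
{"fn": "apply_moves", "kwargs": {
  "moves": [
    {"tx": 0.07, "ty": -0.07, "tz": 0.05, "spin": 0, "gripper": -1},
    {"tx": 0.14, "ty": -0.14, "tz": 0.1, "spin": 0, "gripper": -1},
    {"tx": 0.21, "ty": -0.21, "tz": 0.15, "spin": 0, "gripper": -1},
    {"tx": 0.28, "ty": -0.28, "tz": 0.2, "spin": 0, "gripper": -1},
    {"tx": 0.35, "ty": -0.35, "tz": 0.2, "spin": 0, "gripper": -1},
    {"tx": 0.42, "ty": -0.42, "tz": 0.2, "spin": 0, "gripper": -1},
    {"tx": 0.49, "ty": -0.49, "tz": 0.2, "spin": 0, "gripper": -1},
    {"tx": 0.56, "ty": -0.56, "tz": 0.2, "spin": 0, "gripper": -1}
  ]
}}

```text
clock: 1.42
position: [0.402, 0.3747, 0.3119]
orientation: [[-0.959, 0.284, 0.001], [0.284, 0.959, 0.001], [-0.001, 0.001, -1.0]]
contact_force: [0.3, 1.1, -0.1]
grip_width: 0.0856
```

Run:
```python
from h import *
c=cam('wrist');im=r.grab_frame('wrist'); cv2.imwrite("pics/w1.png",im)
print([(np.round(a['uv'],1).tolist(),round(a['conf'],2)) for a in r.mark_of('wrist','lock_pin')])
o=r.get_obs();print(o['position'],o['clock'],o['contact_force'])
np.savez('w1.npz',*c); print(proj(c,[[.527,.259,.084],[.527,.259,.108]]))
```

```text
[([102.1, 276.4], 0.76), ([196.8, 286.3], 0.63), ([308.1, 318.7], 0.61), ([147.2, 367.8], 0.43)]
[0.40439751 0.3724239  0.31161212] 1.5167 [-0.63256252 -0.11805255  0.3258815 ]
[[194.9766898  288.70468278]
 [191.53720963 299.62866085]]
```

View pics/w1.png

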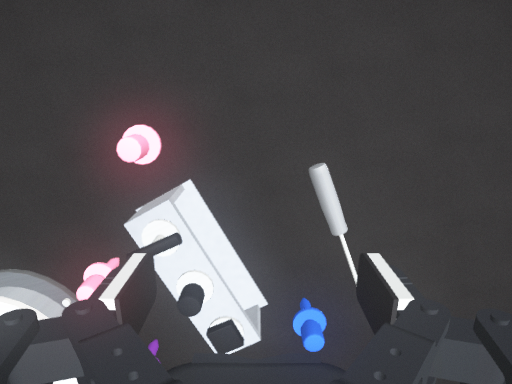

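Call:
{"fn": "apply_moves", "kwargs": {
  "moves": [
    {"tx": 0.06, "ty": -0.09, "tz": 0, "spin": -0.07, "gripper": -1},
    {"tx": 0.12, "ty": -0.175, "tz": 0, "spin": -0.14, "gripper": -1},
    {"tx": 0.18, "ty": -0.26, "tz": 0, "spin": -0.21, "gripper": -1},
    {"tx": 0.24, "ty": -0.345, "tz": 0, "spin": -0.28, "gripper": -1},
    {"tx": 0.28, "ty": -0.44, "tz": 0, "spin": -0.35, "gripper": -1},
    {"tx": 0.3, "ty": -0.54, "tz": 0, "spin": -0.42, "gripper": -1},
    {"tx": 0.31, "ty": -0.64, "tz": 0, "spin": -0.49, "gripper": -1},
    {"tx": 0.31, "ty": -0.74, "tz": 0, "spin": -0.55, "gripper": -1}
  ]
}}

```text
clock: 2.18
position: [0.5254, 0.0788, 0.3113]
orientation: [[-0.401, 0.916, 0.001], [0.916, 0.401, 0.0], [-0.0, 0.001, -1.0]]
contact_force: [-0.2, 0.6, -0.2]
grip_width: 0.0847
```

Call:
{"fn": "apply_moves", "kwargs": {
  "moves": [
    {"tx": 0, "ty": -0.1, "tz": 0, "spin": -0.07, "gripper": -1},
    {"tx": 0, "ty": -0.2, "tz": 0, "spin": -0.14, "gripper": -1},
    {"tx": -0.02, "ty": -0.3, "tz": 0, "spin": -0.21, "gripper": -1},
    {"tx": -0.04, "ty": -0.4, "tz": 0, "spin": -0.28, "gripper": -1},
    {"tx": -0.06, "ty": -0.5, "tz": 0, "spin": -0.35, "gripper": -1},
    {"tx": -0.08, "ty": -0.6, "tz": 0, "spin": -0.42, "gripper": -1},
    {"tx": -0.09, "ty": -0.7, "tz": 0, "spin": -0.48, "gripper": -1},
    {"tx": -0.09, "ty": -0.8, "tz": 0, "spin": -0.52, "gripper": -1}
  ]
}}

```text
clock: 2.85
position: [0.488, -0.2411, 0.3116]
orientation: [[0.393, 0.92, 0.0], [0.92, -0.393, 0.0], [0.0, 0.0, -1.0]]
contact_force: [1.7, 0.3, -0.1]
grip_width: 0.0853
```

Run:
```python
from h import *
c=cam('wrist');im=r.grab_frame('wrist'); cv2.imwrite("pics/w2.png",im)
for t in('handle','turntable','stand'):print(t,[(np.round(a['uv'],1).tolist(),round(a['conf'],2)) for a in r.mark_of('wrist',t)])
o=r.get_obs();print(o['position'],np.round(o['orientation'],3),o['clock'],o['contact_force'])
np.savez('w2.npz',*c); print(proj(c,[[.577,-.208,.05],[.5256,-.1959,.066],[.498,-.26,.118]]))
```

```text
handle [([270.5, 182.5], 0.57)]
turntable [([272.8, 182.6], 0.16)]
stand []
[ 0.48872146 -0.24022948  0.3110826 ] [[ 0.39   0.921 -0.   ]
 [ 0.921 -0.39   0.001]
 [ 0.001 -0.001 -1.   ]] 3.05 [0.74921651 0.16534871 0.28470037]
[[316.21341559 102.43629163]
 [271.07941959 110.82689184]
 [272.33296219 183.97260675]]
```

View pics/w2.png

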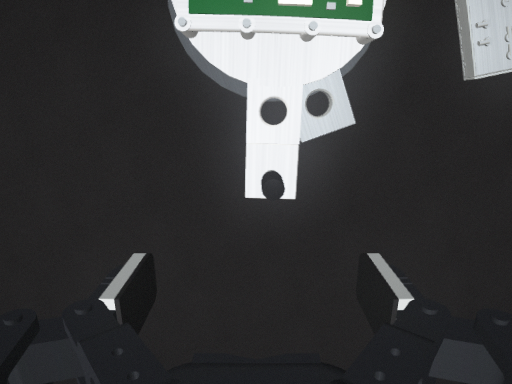

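The wrist view shows the arm hole at (273,111), the lug hole at (317,103) and the handle top at about (273,188). These agree with the predictions.

Run:
```python
from h import *
from scipy.optimize import least_squares
w=tuple(np.load('w2.npz')[k] for k in('arr_0','arr_1','arr_2','arr_3'))
t=cam('top');s=cam('scene')
print('arm hole',tri((w,(273.3,111)),(t,(363,176))),atz(w,(273.3,111),.066))
print('lug hole',tri((w,(317.3,102.8)),(t,(365.25,157.25))),atz(w,(317.3,102.8),.05))
print('handle',tri((w,(270.5,182.5)),(t,(392.7,184.7)),(s,(148.5,153))),atz(w,(270.5,182.5),.098))
w1=tuple(np.load('w1.npz')[k] for k in('arr_0','arr_1','arr_2','arr_3'))
print('collar',tri((w1,(195,291)),(t,(178.75,177.5))),'knob',tri((w1,(191,299)),(t,(177,175.75)),(s,(313,238))))
# fit axis, a_lug, a_arm
obs=[(w,(273.3,111),'a',140,.066),(t,(363,176),'a',140,.066),(w,(317.3,102.8),'l',140,.05),(t,(365.25,157.25),'l',140,.05),(w,(270.5,182.5),'a',215,.098),(t,(392.7,184.7),'a',215,.098),(s,(148.5,153),'a',215,.098)]
def f(p):
    e=[]
    for c,uv,k,rr,z in obs:
        a=p[2] if k=='l' else p[3]
        X=[p[0]+rr*1e-3*np.sin(a),p[1]-rr*1e-3*np.cos(a),z]
        e+=list(proj(c,X)[0]-uv)
    return e
q=least_squares(f,[.58,-.068,0,-.4]);print(q.x,np.round(q.fun,1))
for a,rr in((q.x[2],.14),(q.x[3],.14),(q.x[3],.215),(q.x[2],.215)):print(q.x[0]+rr*np.sin(a),q.x[1]-rr*np.cos(a))
```

```text
arm hole (array([ 0.52777574, -0.19779809,  0.05635988]), [0.00041002963607685087, 0.0004100296360768912]) [ 0.52777115 -0.197025    0.066     ]
lug hole (array([ 0.5790441 , -0.20960779,  0.04187239]), [0.00024436773320009526, 0.0002443677331999915]) [ 0.57800387 -0.20885758  0.05      ]
handle (array([ 0.49762389, -0.26185612,  0.09800237]), [0.001996593675728677, 0.0037250768662478303, 0.0037819351995916]) [ 0.49578527 -0.26268866  0.098     ]
collar (array([0.52758228, 0.25891488, 0.0873905 ]), [0.0006783409462789337, 0.0006783409462789363]) knob (array([0.52602781, 0.2592712 , 0.10906504]), [0.0005654450556555373, 0.0012018527209329039, 0.0010254156576484216])
[ 0.58786066 -0.06907722 -0.07173488 -0.44208882] [-0.3 -1.3 -0.2 -0.9 -0.2 -0.1  0.3 -0.4  0.3  0.6  2.3  0.3  1.5 -0.3]
0.5778263878563447 -0.2087171615760799
0.5279646842423565 -0.19561761650211418
0.49587755410194956 -0.2634071147990671
0.5724508846520028 -0.28352427330551444
```

Call:
{"fn": "apply_moves", "kwargs": {
  "grip_force": 20,
  "moves": [
    {"tx": 0.018, "ty": -0.057, "tz": -0.07, "spin": 0, "gripper": -1},
    {"tx": 0.018, "ty": -0.057, "tz": -0.17, "spin": 0, "gripper": -1},
    {"tx": 0.018, "ty": -0.057, "tz": -0.27, "spin": 0, "gripper": -1},
    {"tx": 0.018, "ty": -0.057, "tz": -0.37, "spin": 0, "gripper": -1},
    {"tx": 0.018, "ty": -0.057, "tz": -0.46, "spin": 0, "gripper": -1},
    {"tx": 0.018, "ty": -0.057, "tz": -0.53, "spin": 0, "gripper": -1},
    {"tx": 0.018, "ty": -0.057, "tz": -0.56, "spin": 0, "gripper": -1},
    {"tx": 0.018, "ty": -0.057, "tz": -0.56, "spin": 0, "gripper": -1}
  ]
}}

```text
clock: 3.72
position: [0.4947, -0.2601, 0.0848]
orientation: [[0.386, 0.922, -0.005], [0.922, -0.386, 0.003], [0.001, -0.006, -1.0]]
contact_force: [-0.0, 0.1, 0.5]
grip_width: 0.0854
```

Call:
{"fn": "apply_moves", "kwargs": {
  "grip_force": 20,
  "moves": [
    {"tx": 0, "ty": 0, "tz": 0, "spin": 0, "gripper": 0.2},
    {"tx": 0, "ty": 0, "tz": 0, "spin": 0, "gripper": 0.5},
    {"tx": 0, "ty": 0, "tz": 0, "spin": 0, "gripper": 0.9},
    {"tx": 0, "ty": 0, "tz": 0, "spin": 0, "gripper": 0.9},
    {"tx": 0, "ty": 0, "tz": 0, "spin": 0, "gripper": 0.9},
    {"tx": 0, "ty": 0, "tz": 0, "spin": 0, "gripper": 0.9}
  ]
}}

```text
clock: 4.22
position: [0.4968, -0.2631, 0.0887]
orientation: [[0.388, 0.921, 0.002], [0.921, -0.388, -0.001], [-0.0, 0.002, -1.0]]
contact_force: [-0.2, 0.1, 5.9]
grip_width: 0.0233
```

Run:
```python
from h import *
im=r.grab_frame('wrist'); cv2.imwrite("pics/w3.png",im)
o=r.get_obs();print(o['position'],np.round(o['orientation'],3),o['clock'],o['contact_force'],o['grip_width'])
```

```text
[ 0.49683147 -0.2630401   0.08871544] [[ 0.389  0.921  0.002]
 [ 0.921 -0.389 -0.001]
 [-0.     0.002 -1.   ]] 4.2667 [-0.74201979  1.81459545  6.5763995 ] 0.023426025323660574
```

View pics/w3.png

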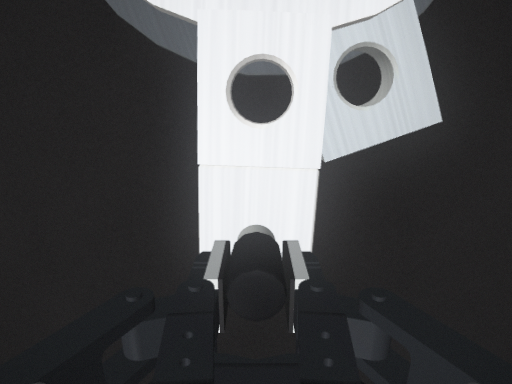

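Call:
{"fn": "apply_moves", "kwargs": {
  "moves": [
    {"tx": 0.021, "ty": -0.01, "tz": 0, "spin": 0.03, "gripper": 0.9},
    {"tx": 0.044, "ty": -0.02, "tz": 0, "spin": 0.06, "gripper": 0.9},
    {"tx": 0.067, "ty": -0.028, "tz": 0, "spin": 0.09, "gripper": 0.9},
    {"tx": 0.091, "ty": -0.035, "tz": 0, "spin": 0.12, "gripper": 0.9},
    {"tx": 0.115, "ty": -0.041, "tz": 0, "spin": 0.15, "gripper": 0.9},
    {"tx": 0.14, "ty": -0.045, "tz": 0, "spin": 0.18, "gripper": 0.9},
    {"tx": 0.165, "ty": -0.048, "tz": 0, "spin": 0.21, "gripper": 0.9},
    {"tx": 0.189, "ty": -0.05, "tz": 0, "spin": 0.236, "gripper": 0.9}
  ]
}}

```text
clock: 4.93
position: [0.5726, -0.2826, 0.0887]
orientation: [[0.026, 1.0, 0.001], [1.0, -0.026, 0.0], [0.0, 0.001, -1.0]]
contact_force: [-1.6, 3.4, 8.1]
grip_width: 0.0233
```

Call:
{"fn": "apply_moves", "kwargs": {
  "moves": [
    {"tx": 0, "ty": 0, "tz": 0, "spin": 0, "gripper": 0.9},
    {"tx": 0, "ty": 0, "tz": 0, "spin": 0, "gripper": 0.9},
    {"tx": 0, "ty": 0, "tz": 0, "spin": 0, "gripper": 0.9}
  ]
}}

```text
clock: 5.18
position: [0.5729, -0.2826, 0.0887]
orientation: [[0.029, 1.0, 0.003], [1.0, -0.029, -0.001], [-0.001, 0.003, -1.0]]
contact_force: [2.1, 4.0, 6.1]
grip_width: 0.0232
```

Run:
```python
from h import *
im=r.grab_frame('wrist'); cv2.imwrite("pics/w4.png",im)
im=r.grab_frame('top'); cv2.imwrite("pics/t4.png",cv2.resize(im[90:220,250:420],None,fx=4,fy=4,interpolation=cv2.INTER_CUBIC))
o=r.get_obs();print(o['position'],np.round(o['orientation'],3),o['clock'],o['contact_force'],o['grip_width'])
```

```text
[ 0.57283158 -0.28258323  0.08872826] [[ 0.029  1.     0.003]
 [ 1.    -0.029 -0.001]
 [-0.     0.003 -1.   ]] 5.2833 [2.84289892 3.08305649 6.50351466] 0.023726317098335507
```

View pics/w4.png

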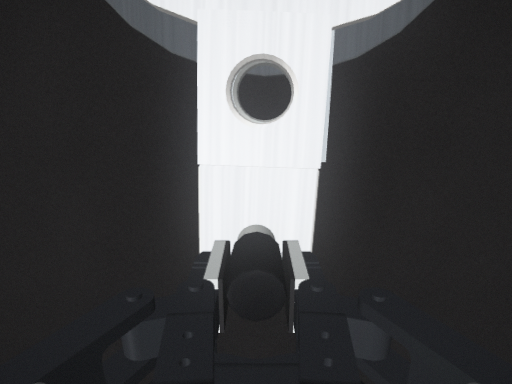

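View pics/t4.png

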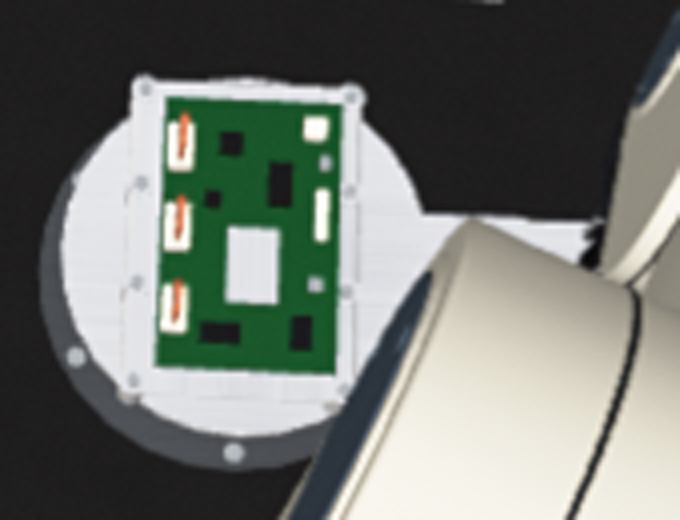

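The holes nearly coincide in the wrist view (arm hole at 262,89). The lug shows only a sliver on the right, so I'll nudge about 2 mm further, release and lift.

Call:
{"fn": "apply_moves", "kwargs": {
  "moves": [
    {"tx": 0.006, "ty": 0, "tz": 0, "spin": 0, "gripper": 0.9},
    {"tx": 0.006, "ty": 0, "tz": 0, "spin": 0, "gripper": 0.9},
    {"tx": 0.006, "ty": 0, "tz": 0, "spin": 0, "gripper": -1},
    {"tx": 0.006, "ty": 0, "tz": 0, "spin": 0, "gripper": -1},
    {"tx": 0.006, "ty": 0, "tz": 0, "spin": 0, "gripper": -1},
    {"tx": 0.006, "ty": 0, "tz": 0, "spin": 0, "gripper": -1},
    {"tx": 0.006, "ty": 0, "tz": 0.06, "spin": 0, "gripper": -1},
    {"tx": 0.006, "ty": 0, "tz": 0.16, "spin": 0, "gripper": -1}
  ]
}}

```text
clock: 5.95
position: [0.5709, -0.2812, 0.1474]
orientation: [[0.028, 1.0, -0.008], [1.0, -0.028, 0.004], [0.004, -0.009, -1.0]]
contact_force: [1.1, 0.4, -0.2]
grip_width: 0.0855
```

Call:
{"fn": "apply_moves", "kwargs": {
  "moves": [
    {"tx": 0, "ty": 0, "tz": 0.1, "spin": 0, "gripper": -1},
    {"tx": 0, "ty": 0, "tz": 0.2, "spin": 0, "gripper": -1},
    {"tx": 0, "ty": 0, "tz": 0.3, "spin": 0, "gripper": -1},
    {"tx": 0, "ty": 0, "tz": 0.4, "spin": 0, "gripper": -1},
    {"tx": 0, "ty": 0, "tz": 0.4, "spin": 0, "gripper": -1}
  ]
}}

```text
clock: 6.37
position: [0.5775, -0.2845, 0.3208]
orientation: [[0.028, 1.0, 0.013], [1.0, -0.028, -0.007], [-0.006, 0.013, -1.0]]
contact_force: [1.7, -1.6, 1.0]
grip_width: 0.0857
```

Run:
```python
from h import *
c=cam('wrist');im=r.grab_frame('wrist'); cv2.imwrite("pics/w5.png",im);np.savez('w5.npz',*c)
im=im[0:240,140:400];cv2.imwrite("pics/w5a.png",cv2.resize(im,None,fx=2.5,fy=2.5,interpolation=cv2.INTER_CUBIC))
o=r.get_obs();print(o['position'],np.round(o['orientation'],3),o['clock'],o['contact_force'],o['grip_width'])
```

```text
[ 0.57622485 -0.28382157  0.31683693] [[ 0.028  1.     0.009]
 [ 1.    -0.028 -0.005]
 [-0.004  0.009 -1.   ]] 6.4167 [ 0.50454081  0.25549751 -0.29754457] 0.08541822521666778
```

View pics/w5a.png

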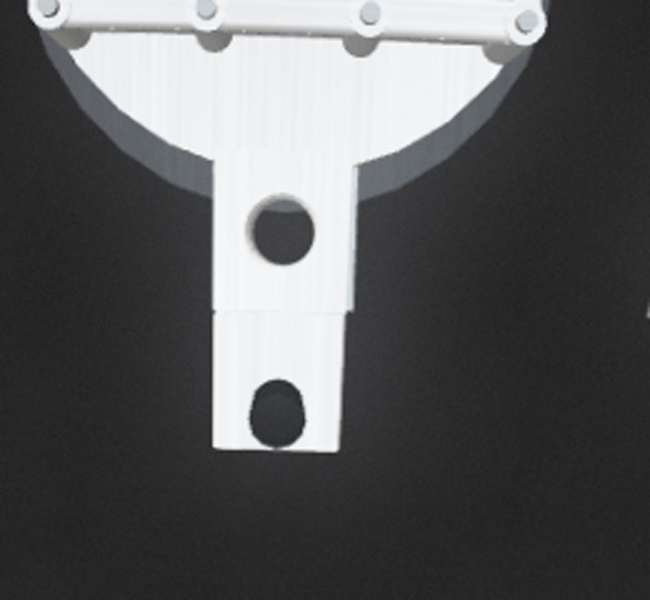

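The holes line up; the hole is at about (252.4,91.7) in the full picture. Next I'll work out its position and move to the pin.

Run:
```python
from h import *
w=tuple(np.load('w5.npz')[k] for k in('arr_0','arr_1','arr_2','arr_3'))
print('arm',atz(w,(252.0,91.8),.066),'lug through',atz(w,(253.2,91.9),.05))
o=r.get_obs();print(o['joint_positions'])
```

```text
arm [ 0.57834427 -0.20942972  0.066     ] lug through [ 0.57975478 -0.20940041  0.05      ]
[-2.72827625e+01  2.08730074e+01  8.67571729e+01 -3.34208082e-03
  7.18105647e+01 -2.56603519e+01]
```

Call:
{"fn": "apply_moves", "kwargs": {
  "moves": [
    {"tx": 0, "ty": 0.1, "tz": 0, "spin": 0.07, "gripper": -1},
    {"tx": 0, "ty": 0.2, "tz": 0, "spin": 0.14, "gripper": -1},
    {"tx": 0, "ty": 0.3, "tz": 0, "spin": 0.21, "gripper": -1},
    {"tx": 0, "ty": 0.4, "tz": 0, "spin": 0.28, "gripper": -1},
    {"tx": 0, "ty": 0.5, "tz": 0, "spin": 0.35, "gripper": -1},
    {"tx": 0, "ty": 0.6, "tz": 0, "spin": 0.42, "gripper": -1},
    {"tx": 0, "ty": 0.7, "tz": 0, "spin": 0.49, "gripper": -1},
    {"tx": 0, "ty": 0.8, "tz": 0, "spin": 0.56, "gripper": -1}
  ]
}}

```text
clock: 7.08
position: [0.573, 0.0392, 0.3099]
orientation: [[-0.756, 0.655, -0.002], [0.655, 0.756, -0.0], [0.002, -0.002, -1.0]]
contact_force: [-0.1, 0.4, 0.0]
grip_width: 0.0855
```

Call:
{"fn": "apply_moves", "kwargs": {
  "moves": [
    {"tx": 0, "ty": 0.1, "tz": 0, "spin": 0.07, "gripper": -1},
    {"tx": 0, "ty": 0.2, "tz": 0, "spin": 0.14, "gripper": -1},
    {"tx": 0, "ty": 0.3, "tz": 0, "spin": 0.21, "gripper": -1},
    {"tx": 0, "ty": 0.35, "tz": 0, "spin": 0.28, "gripper": -1},
    {"tx": 0, "ty": 0.38, "tz": 0, "spin": 0.35, "gripper": -1},
    {"tx": 0, "ty": 0.38, "tz": 0, "spin": 0.42, "gripper": -1},
    {"tx": 0, "ty": 0.38, "tz": 0, "spin": 0.49, "gripper": -1},
    {"tx": 0, "ty": 0.38, "tz": 0, "spin": 0.56, "gripper": -1}
  ]
}}

```text
clock: 7.75
position: [0.5732, 0.1897, 0.3095]
orientation: [[-0.986, -0.166, -0.003], [-0.166, 0.986, -0.001], [0.003, -0.0, -1.0]]
contact_force: [0.4, 0.5, 0.4]
grip_width: 0.0853
```

Run:
```python
from h import *
c=cam('wrist');im=r.grab_frame('wrist'); cv2.imwrite("pics/w6.png",im);np.savez('w6.npz',*c)
print([(np.round(a['uv'],1).tolist(),round(a['conf'],2)) for a in r.mark_of('wrist','lock_pin')])
print(proj(c,[[.527,.259,.084],[.527,.259,.108],[.577,-.208,.066]]))
o=r.get_obs();print(o['position'],np.round(o['orientation'],3),o['clock'],o['joint_positions'])
```

```text
[([447.5, 228.6], 0.94), ([327.8, 137.3], 0.91), ([175.3, 114.9], 0.84), ([369.1, 39.7], 0.73), ([170.2, 244.0], 0.56)]
[[328.65516788 134.96699577]
 [333.52646636 137.381785  ]
 [-69.23829368 115.80451864]]
[0.57335248 0.18934385 0.30975167] [[-0.987 -0.161 -0.002]
 [-0.161  0.987 -0.001]
 [ 0.002 -0.    -1.   ]] 7.85 [ 1.71470563e+01  1.80414674e+01  9.17439849e+01 -2.22745394e-03
  7.03563835e+01 -8.21199670e+01]
```

View pics/w6.png

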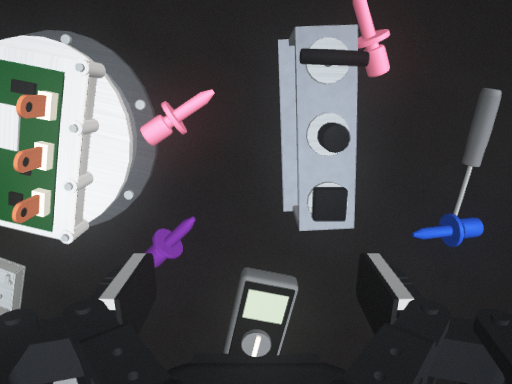

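The lock pin is the middle one: knob at (333,137), collar at (329,135), which matches the predicted (0.527, 0.259). The jaws line up with the rack's y axis and clear the neighbouring pins.

Call:
{"fn": "apply_moves", "kwargs": {
  "grip_force": 50,
  "moves": [
    {"tx": -0.058, "ty": 0.087, "tz": 0, "spin": 0, "gripper": -1},
    {"tx": -0.116, "ty": 0.174, "tz": -0.04, "spin": 0, "gripper": -1},
    {"tx": -0.116, "ty": 0.174, "tz": -0.14, "spin": 0, "gripper": -1},
    {"tx": -0.116, "ty": 0.174, "tz": -0.24, "spin": 0, "gripper": -1},
    {"tx": -0.116, "ty": 0.174, "tz": -0.34, "spin": 0, "gripper": -1},
    {"tx": -0.116, "ty": 0.174, "tz": -0.43, "spin": 0, "gripper": -1},
    {"tx": -0.116, "ty": 0.174, "tz": -0.51, "spin": 0, "gripper": -1},
    {"tx": -0.116, "ty": 0.174, "tz": -0.545, "spin": 0, "gripper": -1}
  ]
}}

```text
clock: 8.52
position: [0.5246, 0.2575, 0.0882]
orientation: [[-0.988, -0.156, -0.007], [-0.156, 0.988, -0.003], [0.007, -0.002, -1.0]]
contact_force: [-0.9, -0.3, -0.3]
grip_width: 0.0855
```

Call:
{"fn": "apply_moves", "kwargs": {
  "grip_force": 50,
  "moves": [
    {"tx": 0, "ty": 0, "tz": 0, "spin": 0, "gripper": -1},
    {"tx": 0, "ty": 0, "tz": 0, "spin": 0, "gripper": 0.2},
    {"tx": 0, "ty": 0, "tz": 0, "spin": 0, "gripper": 0.8},
    {"tx": 0, "ty": 0, "tz": 0, "spin": 0, "gripper": 0.8},
    {"tx": 0, "ty": 0, "tz": 0, "spin": 0, "gripper": 0.8},
    {"tx": 0, "ty": 0, "tz": 0, "spin": 0, "gripper": 0.8},
    {"tx": 0, "ty": 0, "tz": 0, "spin": 0, "gripper": 0.8}
  ]
}}

```text
clock: 9.1
position: [0.5285, 0.2594, 0.0949]
orientation: [[-0.987, -0.159, 0.002], [-0.159, 0.987, 0.001], [-0.002, 0.001, -1.0]]
contact_force: [-1.5, -0.1, 6.1]
grip_width: 0.0267
```

Run:
```python
from h import *
im=r.grab_frame('wrist'); cv2.imwrite("pics/w7.png",im)
o=r.get_obs();print(o['position'],np.round(o['orientation'],3),o['clock'],o['contact_force'],o['grip_width'])
```

```text
[0.52846687 0.25937651 0.09484946] [[-0.987 -0.159  0.002]
 [-0.159  0.987  0.001]
 [-0.002  0.001 -1.   ]] 9.15 [-0.99288731 -1.26386019  6.72666543] 0.026586256447533235
```

View pics/w7.png

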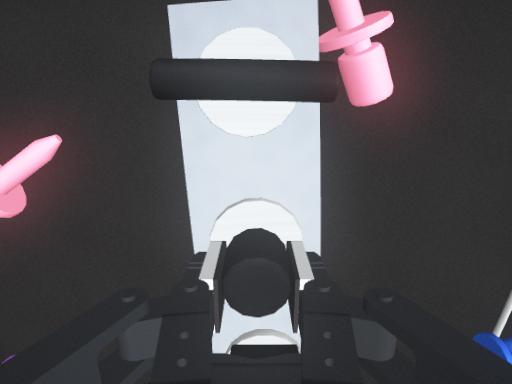

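Call:
{"fn": "apply_moves", "kwargs": {
  "moves": [
    {"tx": 0, "ty": 0, "tz": 0.05, "spin": 0, "gripper": 0.8},
    {"tx": 0, "ty": 0, "tz": 0.12, "spin": 0, "gripper": 0.8},
    {"tx": 0, "ty": 0, "tz": 0.2, "spin": 0, "gripper": 0.8},
    {"tx": 0, "ty": 0, "tz": 0.29, "spin": 0, "gripper": 0.8},
    {"tx": 0, "ty": 0, "tz": 0.38, "spin": 0, "gripper": 0.8},
    {"tx": 0, "ty": 0, "tz": 0.47, "spin": 0, "gripper": 0.8},
    {"tx": 0, "ty": 0, "tz": 0.53, "spin": 0, "gripper": 0.8},
    {"tx": 0, "ty": 0, "tz": 0.54, "spin": 0, "gripper": 0.8}
  ]
}}

```text
clock: 9.82
position: [0.5297, 0.26, 0.3153]
orientation: [[-0.987, -0.16, 0.009], [-0.16, 0.987, 0.004], [-0.009, 0.003, -1.0]]
contact_force: [0.2, 0.8, -2.4]
grip_width: 0.0269
```

Run:
```python
from h import *
im=r.grab_frame('scene'); cv2.imwrite("pics/s8.png",im)
o=r.get_obs();print(o['position'],np.round(o['orientation'],3),o['clock'],o['contact_force'],o['grip_width'])
```

```text
[0.52901614 0.25966367 0.3132502 ] [[-0.987 -0.16   0.006]
 [-0.16   0.987  0.003]
 [-0.007  0.002 -1.   ]] 9.8667 [ 0.45279011  0.83975133 -1.52124761] 0.026519062876187244
```

View pics/s8.png

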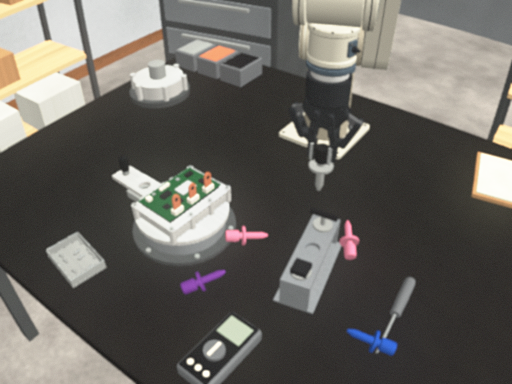

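The pin is held upright at about (320,170). I'll carry it over the turntable to the hole.

Call:
{"fn": "apply_moves", "kwargs": {
  "moves": [
    {"tx": 0.02, "ty": -0.1, "tz": 0, "spin": -0.07, "gripper": 0.8},
    {"tx": 0.04, "ty": -0.2, "tz": 0, "spin": -0.14, "gripper": 0.8},
    {"tx": 0.06, "ty": -0.3, "tz": 0, "spin": -0.21, "gripper": 0.8},
    {"tx": 0.08, "ty": -0.4, "tz": 0, "spin": -0.28, "gripper": 0.8},
    {"tx": 0.1, "ty": -0.5, "tz": 0, "spin": -0.35, "gripper": 0.8},
    {"tx": 0.12, "ty": -0.6, "tz": 0, "spin": -0.42, "gripper": 0.8},
    {"tx": 0.125, "ty": -0.7, "tz": 0, "spin": -0.49, "gripper": 0.8},
    {"tx": 0.125, "ty": -0.8, "tz": 0, "spin": -0.56, "gripper": 0.8}
  ]
}}

```text
clock: 10.53
position: [0.5767, -0.0629, 0.307]
orientation: [[-0.749, 0.663, -0.003], [0.663, 0.749, 0.0], [0.003, -0.002, -1.0]]
contact_force: [1.0, 0.5, -1.2]
grip_width: 0.0265
```

Call:
{"fn": "apply_moves", "kwargs": {
  "moves": [
    {"tx": 0, "ty": -0.1, "tz": 0, "spin": -0.07, "gripper": 0.8},
    {"tx": 0, "ty": -0.2, "tz": 0, "spin": -0.14, "gripper": 0.8},
    {"tx": 0, "ty": -0.29, "tz": 0, "spin": -0.21, "gripper": 0.8},
    {"tx": 0, "ty": -0.35, "tz": 0, "spin": -0.28, "gripper": 0.8},
    {"tx": 0, "ty": -0.37, "tz": 0, "spin": -0.35, "gripper": 0.8},
    {"tx": 0, "ty": -0.37, "tz": 0, "spin": -0.42, "gripper": 0.8},
    {"tx": 0, "ty": -0.37, "tz": 0, "spin": -0.49, "gripper": 0.8},
    {"tx": 0, "ty": -0.37, "tz": 0, "spin": -0.55, "gripper": 0.8}
  ]
}}

```text
clock: 11.2
position: [0.5764, -0.2091, 0.3066]
orientation: [[0.019, 1.0, -0.004], [1.0, -0.019, 0.001], [0.001, -0.004, -1.0]]
contact_force: [-0.8, -0.5, -1.7]
grip_width: 0.0265
```

Call:
{"fn": "apply_moves", "kwargs": {
  "moves": [
    {"tx": 0, "ty": 0, "tz": -0.1, "spin": 0, "gripper": 0.8},
    {"tx": 0, "ty": 0, "tz": -0.2, "spin": 0, "gripper": 0.8},
    {"tx": 0, "ty": 0, "tz": -0.28, "spin": 0, "gripper": 0.8},
    {"tx": 0, "ty": 0, "tz": -0.33, "spin": 0, "gripper": 0.8},
    {"tx": 0, "ty": 0, "tz": -0.35, "spin": 0, "gripper": 0.8},
    {"tx": 0, "ty": 0, "tz": -0.35, "spin": 0, "gripper": 0.8},
    {"tx": 0, "ty": 0, "tz": -0.35, "spin": 0, "gripper": 0.8}
  ]
}}

```text
clock: 11.78
position: [0.5775, -0.2089, 0.1689]
orientation: [[0.012, 1.0, -0.001], [1.0, -0.012, 0.0], [0.0, -0.001, -1.0]]
contact_force: [0.2, -0.8, -1.7]
grip_width: 0.0265
```

Run:
```python
from h import *
im=r.grab_frame('wrist'); cv2.imwrite("pics/w9.png",im)
im=r.grab_frame('scene'); cv2.imwrite("pics/s9.png",cv2.resize(im[100:220,80:230],None,fx=4,fy=4,interpolation=cv2.INTER_CUBIC))
s=cam('scene');print((proj(s,[[.578,-.209,.066],[.578,-.209,.082]])-[80,100])*4)
o=r.get_obs();print(o['position'],np.round(o['orientation'],3),o['clock'],o['contact_force'],o['grip_width'])
```

```text
[[255.02122957 339.92442291]
 [251.23201529 320.59441472]]
[ 0.57866173 -0.20937855  0.17075965] [[ 0.012  1.     0.002]
 [ 1.    -0.012 -0.001]
 [-0.001  0.002 -1.   ]] 11.8833 [ 0.35735697  0.03336432 -1.4966555 ] 0.026228363900852633
```

View pics/w9.png

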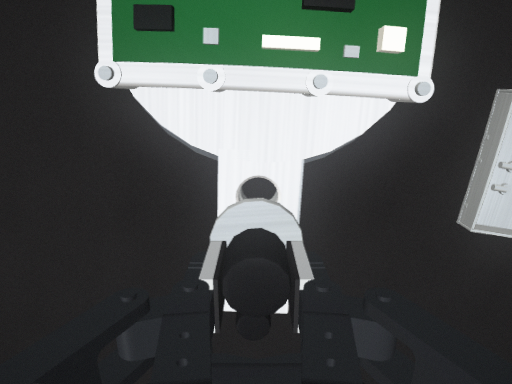

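View pics/s9.png

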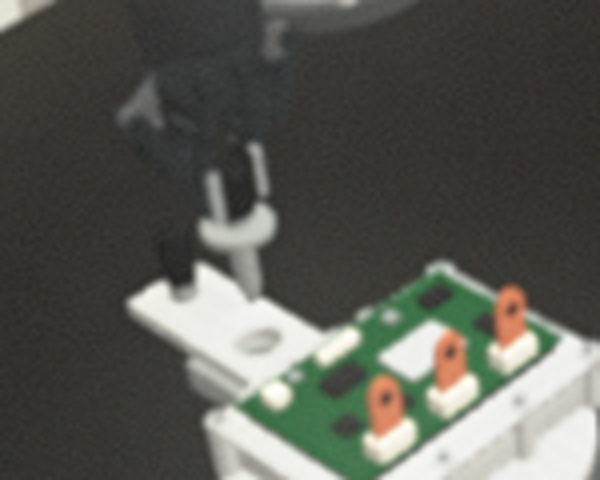

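The pin tip at (253,298) in the crop points straight at the hole at (259,341). I'll lower it.

Call:
{"fn": "apply_moves", "kwargs": {
  "moves": [
    {"tx": 0, "ty": 0, "tz": -0.03, "spin": 0, "gripper": 0.8},
    {"tx": 0, "ty": 0, "tz": -0.06, "spin": 0, "gripper": 0.8},
    {"tx": 0, "ty": 0, "tz": -0.09, "spin": 0, "gripper": 0.8},
    {"tx": 0, "ty": 0, "tz": -0.12, "spin": 0, "gripper": 0.8},
    {"tx": 0, "ty": 0, "tz": -0.15, "spin": 0, "gripper": 0.8},
    {"tx": 0, "ty": 0, "tz": -0.18, "spin": 0, "gripper": 0.8},
    {"tx": 0, "ty": 0, "tz": -0.2, "spin": 0, "gripper": 0.8},
    {"tx": 0, "ty": 0, "tz": -0.21, "spin": 0, "gripper": 0.8}
  ]
}}

```text
clock: 12.55
position: [0.5768, -0.2086, 0.0833]
orientation: [[0.012, 1.0, -0.002], [1.0, -0.012, 0.001], [0.001, -0.002, -1.0]]
contact_force: [1.1, 0.4, -2.4]
grip_width: 0.0264
```

Call:
{"fn": "apply_moves", "kwargs": {
  "moves": [
    {"tx": 0, "ty": 0, "tz": 0, "spin": 0, "gripper": 0.8},
    {"tx": 0, "ty": 0, "tz": 0, "spin": 0, "gripper": 0.8}
  ]
}}

```text
clock: 12.72
position: [0.5778, -0.209, 0.0852]
orientation: [[0.012, 1.0, -0.0], [1.0, -0.012, 0.0], [0.0, -0.0, -1.0]]
contact_force: [0.6, 0.8, -1.9]
grip_width: 0.0264
```

Run:
```python
from h import *
im=r.grab_frame('wrist'); cv2.imwrite("pics/w10.png",im)
im=r.grab_frame('scene'); cv2.imwrite("pics/s10.png",cv2.resize(im[100:220,80:230],None,fx=4,fy=4,interpolation=cv2.INTER_CUBIC))
o=r.get_obs();print(o['position'],np.round(o['orientation'],3),o['clock'],o['contact_force'],o['grip_width'])
```

```text
[ 0.57817458 -0.20919953  0.0859207 ] [[ 0.012  1.     0.001]
 [ 1.    -0.012 -0.   ]
 [-0.     0.001 -1.   ]] 12.8167 [ 0.49144765  0.16159263 -1.08985061] 0.026579820541497552
```

View pics/w10.png

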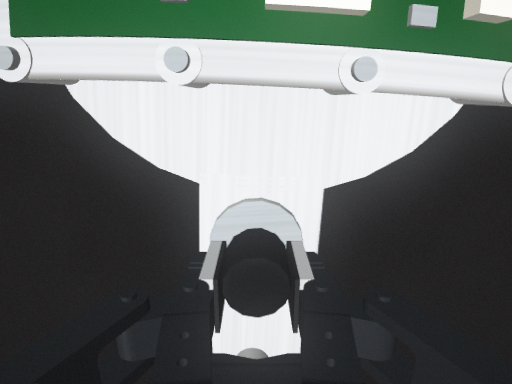

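View pics/s10.png

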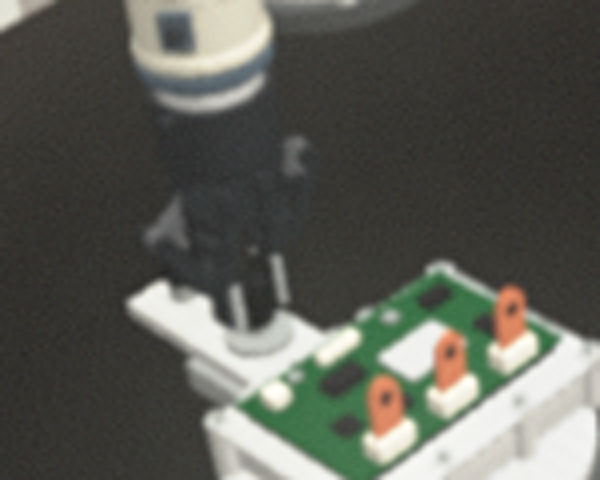

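The shank is in the hole with no contact force and the collar is just above the arm. I'll lower about 2 mm more, release and lift.

Call:
{"fn": "apply_moves", "kwargs": {
  "moves": [
    {"tx": 0, "ty": 0, "tz": -0.005, "spin": 0, "gripper": 0.8},
    {"tx": 0, "ty": 0, "tz": -0.005, "spin": 0, "gripper": 0.8},
    {"tx": 0, "ty": 0, "tz": -0.005, "spin": 0, "gripper": 0},
    {"tx": 0, "ty": 0, "tz": -0.005, "spin": 0, "gripper": -1},
    {"tx": 0, "ty": 0, "tz": -0.005, "spin": 0, "gripper": -1},
    {"tx": 0, "ty": 0, "tz": -0.005, "spin": 0, "gripper": -1},
    {"tx": 0, "ty": 0, "tz": 0.02, "spin": 0, "gripper": -1},
    {"tx": 0, "ty": 0, "tz": 0.07, "spin": 0, "gripper": -1}
  ]
}}

```text
clock: 13.48
position: [0.5761, -0.2084, 0.112]
orientation: [[0.012, 1.0, -0.004], [1.0, -0.012, 0.002], [0.002, -0.004, -1.0]]
contact_force: [0.6, 0.1, 0.3]
grip_width: 0.0856
```

Call:
{"fn": "apply_moves", "kwargs": {
  "moves": [
    {"tx": 0, "ty": 0, "tz": 0.08, "spin": 0, "gripper": -1},
    {"tx": 0, "ty": 0, "tz": 0.18, "spin": 0, "gripper": -1},
    {"tx": 0, "ty": 0, "tz": 0.28, "spin": 0, "gripper": -1},
    {"tx": 0, "ty": -0.1, "tz": 0.38, "spin": 0, "gripper": -1},
    {"tx": 0, "ty": -0.2, "tz": 0.45, "spin": 0, "gripper": -1},
    {"tx": 0, "ty": -0.2, "tz": 0.45, "spin": 0, "gripper": -1},
    {"tx": 0, "ty": -0.2, "tz": 0.45, "spin": 0, "gripper": -1}
  ]
}}

```text
clock: 14.07
position: [0.5792, -0.2931, 0.2988]
orientation: [[0.015, 1.0, 0.007], [1.0, -0.015, -0.005], [-0.005, 0.007, -1.0]]
contact_force: [-0.2, 0.6, -0.1]
grip_width: 0.0857
```

Run:
```python
from h import *
c=cam('wrist');im=r.grab_frame('wrist'); cv2.imwrite("pics/w11.png",im);np.savez('w11.npz',*c)
im=r.grab_frame('scene'); cv2.imwrite("pics/s11.png",cv2.resize(im[100:220,80:230],None,fx=4,fy=4,interpolation=cv2.INTER_CUBIC))
m=[r.mark_of(n,'lock_pin') for n in('wrist','scene')]
for k in m: print([(np.round(a['uv'],1).tolist(),round(a['conf'],2)) for a in k])
print(proj(c,[[.578,-.209,.066],[.578,-.209,.112]]))
s=cam('scene');print(proj(s,[.578,-.209,.066]))
o=r.get_obs();print(o['position'],o['clock'],o['contact_force'],o['grip_width'])
```

```text
[([254.5, 83.7], 0.75)]
[([201.0, 278.7], 0.86), ([370.5, 338.4], 0.75), ([244.4, 235.6], 0.62), ([146.3, 183.8], 0.61), ([350.4, 242.5], 0.61)]
[[252.05236855  82.86838458]
 [251.87515732  80.9484154 ]]
[[143.75530739 184.98110573]]
[ 0.57691096 -0.28789069  0.29234505] 14.2667 [-0.17930693 -0.32202965 -0.00790793] 0.08524687793462613
```

View pics/w11.png

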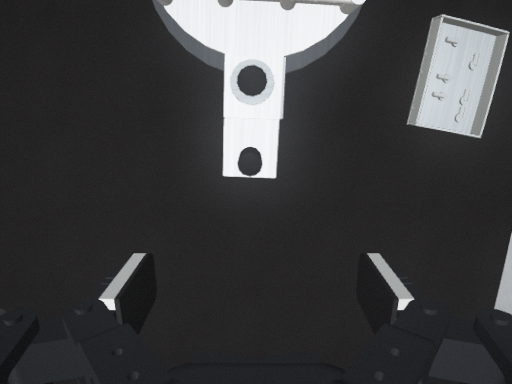

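View pics/s11.png

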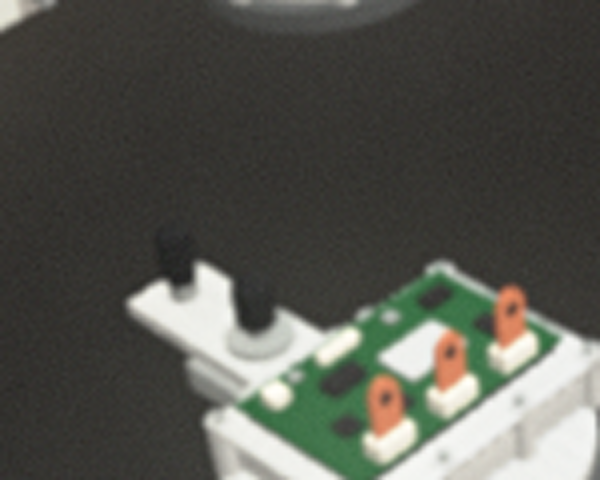

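The pin stands upright in the arm hole, its knob at (252,81) concentric with its collar and where I predicted. The gripper is clear, so I'm handing in.

```bash
python3 -c "
from h import *
print(r.finish_job())"
```

```text
the job is handed in; nothing more can be done
None
```

I gripped the handle, swung the turntable about 0.37 rad anticlockwise until its arm hole lay over the lug hole, and let go. Then I took the round-knobbed pin from the middle of the rack, lowered it through both holes, released it and lifted clear. I handed the job in about 14 s into the 61 s limit.

- **Alignment:** before I put the pin in, the wrist view put the two hole centres about 1.5 mm apart.
- **Insertion:** the pin went in with no noticeable contact force (about 2 N at the wrist).
- **Final check:** in the last wrist and scene pictures the pin is upright and its collar is on the arm. The origin that the trained network reported was within about 3 px, a few millimetres, of where I expected it in both views. The gripper touched nothing. I judged by eye that the collar was seated and did not measure its height separately.
- **Disagreement:** early two-view measurements of the hole heights came out about 8–10 mm lower than the given heights. I used the given heights for those positions.
- **Other pins:** the blue, pink and purple look-alikes were standing in my first pictures but lying down by about 8 s. I never went near them, and they stayed on the bench.

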